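# Index a filter standard into the photometer beam and hold it there

### The arm

A 7-joint arm with a two-finger parallel gripper is mounted at the origin on the work surface. World frame = base frame: x ahead of the robot, y to its left, z up, the work surface at z = 0. Lengths are in m, angles in rad, forces in N, time in s.
With the tool pointing down it reaches from about 0.425 to 0.95 m from the base axis. Payload 4.7 kg.
Tool frame: the origin (TCP) lies between the finger pads; the fingertips stand 25 mm ahead of it and the grasp point (between the pads) lies 6 mm ahead of it; z points along the fingers, y is the line along which they close (so a half turn about z gives the same grasp; the last joint's range is limited). The gripper opens to 85 mm and grips with 20 to 120 N. Pads are 22 mm wide; open, the fingers measure 114 mm over their backs; the gripper's body (76 mm by 85 mm) begins 54 mm behind the grasp point. The pads swing forward as they close: fully open they stand 13 mm farther back than shut.
Start: joints at [-1.237, 0.469, -0.049, 1.532, 0.024, 1.141, -0.082], TCP at [0.24, 0.631, 0.256] pointing down, gripper open.
Joint ranges: [-2.59, 2.59], [-0.33, 1.99], [-1.39, 1.29], [0.1, 2.45], [-1.04, 4.18], [0.21, 1.99], [-2.66, 2.66]. Speed limits (rad/s): [2.57, 2.57, 3.14, 3.14, 3.14, 3.14, 3.14].

### API

Orientations are given as a 3x3 rotation matrix whose columns are the frame's x, y, z axes.
In Python, from rig import * gives the robot as it stands. Calls block until the motion is done:
- movep(position, orientation): joint-space move of the TCP to a pose.
- move_l(position, attitude=None, feed=0.15, until_force=None): straight line of the TCP; attitude=None keeps the orientation; feed is the mean speed in m/s. With until_force (N) it stops when the force on the tool has changed by that much, and returns True; else False.
- move_joints(angles): joint-space move.
- command_gripper(opening, newtons=None): finger opening in m; newtons is the grip in N (None keeps the last); returns when the fingers have stopped.
- sleep(seconds).
- inverse_kinematics(position, orientation): joint angles nearest the present ones, or None.
- sense(): the state.
- camera(name): name is "side" or "top" or "wrist"; returns (picture, depth): 420x560x3 uint8, red, green, blue; 420x560 float32, m along the optical axis (not along the pixel's ray), 0 where there is no reading.
- camera_params(name): a dict with "K" (3x3 intrinsics, pixels), "position" and "rotation" of the camera in the world; the wrist camera has in their place "tool_from_camera" (4x4, takes a point from camera to tool coordinates, whose origin is the TCP and whose axes are the flange's). Camera axes: x right, y down, z forward; pixel columns grow to the right and rows downward; lengths in m; the calibration is good to about 2 mm. The wrist camera is an equidistant fisheye: a pixel r from the principal point sees the ray r / f radians off the axis. A picture is of the moment at which its call begins: read the wrist's pose just before it. camera_params takes no time and is no camera call.
A pose or a line that the arm cannot do raises Unreachable and nothing moves.
- finish_job(): hands the job in; it is judged then, once.
The state is a dict: "time_s": time; "joint_pos": joint angles; "qd": joint speeds; "joint_efforts": joint torques, N m; "position": TCP position; "tcp_rot": TCP orientation; "wrist_force": force on the tool from outside, world axes, zero at the start; "ft_torque": the same for the moment, N m; "finger_gap": finger opening in m; "gripper_force": force on a finger pad.
Only numpy, scipy, OpenCV 4.12 (cv2) and the standard library are available. Lean on these libraries where they do the work, as an engineer would, in place of code of your own. Each camera call takes 0.05 s, during which the arm holds its last target. There are 200 camera calls.

### The job

For the daily check of the bench photometer, take the amber filter standard out of its blue stand, slide it fully down into the one free cell of the black carriage with its glass window facing along the light beam (front to back), and let go of it. Then take the lever by its black ball knob and advance it click by click, one click for each cell, until the amber filter stands in the beam at the red marks, without overrunning it by as much as half a click. The lever springs home when it is let go, so finish while still holding the knob at that click; leave the other two filters in their cells and everything else where it is.

Things in the scene. Friction and masses are not known exactly. Their poses are not given: they have to be found in the camera images.
- photometer: Fixed white bench photometer, 250 (x) x 360 (y) x 105 mm high, flat deck. Origin: centre of its underside, on the table; x points from its front (robot and lever side) to its rear, y to its left, z up. In the deck: a trough (x 3 to 37, y -95 to 95) with the cell carriage; a slot (x -85, y -72 to 72) with the lever, and behind it (x -71 to -65) a steel notched quadrant up to 29 mm above the deck.
- beam (a point): Point on the photometer's light beam where a filter is read, in the trough: photometer x = 20, y = 0, z = 91 mm. Axes as the photometer's; the beam runs along x. Two red lines on the deck, in front of and behind the trough, mark it.
- cell_carriage: Black carriage, 28 x 98 x 45 mm, linked to the lever. Origin: centre of its underside, 63 mm above the table; axes as photometer. Four 14.5 mm square cells, 32 mm deep (floor 13 mm above origin), at y -36, -12, 12, 36. The one at -36 has a black block 6 mm proud, in the beam at home; two hold filters, one is free (varies). Each click moves it 24 mm to -y: -12 is in the beam at click 1, 36 at 3.
- index_lever (a joint): Angle of the indexing lever, rad: 0 = home, grows as the knob is pulled from the photometer's left (+y) to its right (-y). Clicks (a pawl drops into a notch) at 0.28, 0.56 and 0.84; end stop at 0.92. A return spring always pulls it home (about 5.5 N at the knob, 1 to 2 N more to climb out of a notch, less on dropping in); the notches are felt but do not hold it against the spring.
- lever_pivot (a point): Pivot of the lever, inside the housing: photometer x = -85, y = 0, z = 50 mm. The lever swings about the photometer's x axis. At joint value q the knob's centre lies 135 mm from it, at photometer y = 135 sin(0.42 - q), z = 50 + 135 cos(0.42 - q) mm.
- lever_knob: Black ball knob, 26 mm diameter, on the top of the steel lever stem (8 mm thick). Origin: centre of the ball, about 70 mm above the deck. Its z axis points along the stem, away from the pivot. It can spin on the stem.
- filter_amber: The filter to load: loose aluminium frame 12.5 x 12.5 x 58 mm high, 22 g, with an amber band near its top and an amber glass window 9 to 23 mm above its foot. Origin: centre of its underside. Light passes the window along its x axis (either way round); a white line on its top runs along x. It stands upright in the stand, 33 mm showing; seated in a cell it shows 26 mm above the carriage.
- filter_grey: Same frame with grey glass and band, seated in a cell of the carriage (top 26 mm above it); leave it there. Origin: centre of its underside.
- filter_green: Same frame with green glass and band, seated in a cell of the carriage; leave it there. Origin: centre of its underside.
- filter_stand: Fixed blue block, 50 (x) x 110 (y) x 35 mm, with three square slots, 14.5 mm wide and 25 mm deep, in a row along y at -30, 0 and 30 mm. Origin: centre of its underside. The amber filter stands in one of them, its x axis along the stand's x; the others are empty.
- tube_rack: White wire rack 58 x 214 x 68 mm with purple-capped blood tubes, 98 mm high in all; bystander. Origin: centre of its underside.
- reagent_bottle: White plastic bottle with blue cap, 60 mm diameter, 130 mm high; bystander. Origin: centre of its underside.
- wipes_box: Green box of wipes, 60 x 100 x 50 mm; bystander. Origin: centre of its underside.

How it is judged:
On the way:
1. the amber filter is fully seated in the free cell, its window along the beam, and let go, with the lever still home (z of filter_amber in the frame of cell_carriage between 0.01 and 0.0155 m and x of filter_amber in the frame of cell_carriage between -0.003 and 0.003 m and y of filter_amber in the frame of cell_carriage between -0.042 and 0.042 m and angle between the x axis of filter_amber and the x axis of photometer, either way round below 0.3 rad and angle between filter_amber's own z axis and vertical below 0.12 rad and contact force between the fingers and filter_amber below 0.1 N and value of joint index_lever below 0.1 rad), for 0.2 s.
At the end, for the whole second after the job is handed in: The amber filter is fully down in its cell, upright, window along the beam, within 4.5 mm of the beam axis; the fingers hold the lever knob there (over 1 N) and the lever is still; the grey and green filters are still seated in their cells (z of filter_amber in the frame of cell_carriage below 0.0155 m and angle between filter_amber's own z axis and vertical below 0.12 rad and angle between the x axis of filter_amber and the x axis of photometer, either way round below 0.3 rad and horizontal distance between filter_amber and beam below 0.0045 m and contact force between the fingers and lever_knob above 1 N and contact force between the fingers and filter_amber below 0.1 N and velocity of joint index_lever between -0.05 and 0.05 rad/s and z of each of filter_grey, filter_green in the frame of cell_carriage below 0.017 m); the arm keeps its last pose, push and grip.
It fails at once if the lever is overrun: the seated amber filter is carried more than 12 mm past the beam (z of filter_amber in the frame of cell_carriage between 0.005 and 0.0165 m and x of filter_amber in the frame of cell_carriage between -0.006 and 0.006 m and y of filter_amber in the frame of beam below -0.012 m).
It fails at once if the grey or green filter is pulled out of its cell (z of any of filter_grey, filter_green in the frame of cell_carriage above 0.025 m).
It fails at once if a bystander is pushed away or knocked over (distance of any of tube_rack, reagent_bottle, wipes_box from where it was at the start of the episode above 0.02 m or angle between any of tube_rack, reagent_bottle's own z axis and vertical above 0.3 rad).
It also fails if it takes over 58 s, if anything falls off the work surface, if the arm or the gripper's body presses on something with over 40 N, if the wrist force passes 120 N, or if a joint passes its speed limit or range.

## Working session

There is one attempt and no reset: what is moved stays moved. The work goes in short steps, each a Python script; the robot and the scene stay as the last script left them, time stands still between calls to the robot, and variables do not carry over. Pictures are saved under pics/ and viewed, at most 12 in all, crops included, and the job is handed in when it is done.

```bash
mkdir -p pics; ls
python3 - <<'E'
from rig import *
import cv2,numpy as np
for n in ("top","side"):
    p,d=camera(n); np.savez(f"{n}.npz",p=p,d=d)
    cv2.imwrite(f"pics/{n}.png",p[...,::-1]); print(n,camera_params(n))
print(camera_params("wrist")); print(sense())
E
```

```text
pics
top {'K': array([[497.78725057,   0.        , 277.29980038],
       [  0.        , 497.78725057, 213.54156401],
       [  0.        ,   0.        ,   1.        ]]), 'position': array([ 0.29517532, -0.07247894,  1.59754041]), 'rotation': array([[ 0.00851986, -0.98007903,  0.19842506],
       [-0.99991765, -0.01025443, -0.00771569],
       [ 0.00959673, -0.19834298, -0.98008569]])}
side {'K': array([[529.47892138,   0.        , 287.11224643],
       [  0.        , 529.47892138, 218.88553348],
       [  0.        ,   0.        ,   1.        ]]), 'position': array([ 0.1258047 , -0.81289818,  1.00481337]), 'rotation': array([[ 0.84968218, -0.37571326,  0.36997262],
       [-0.52721389, -0.59301089,  0.60859149],
       [-0.0092581 , -0.71216405, -0.70195203]])}
{'K': array([[325.1922621 ,   0.        , 280.83066549],
       [  0.        , 325.1922621 , 210.89761598],
       [  0.        ,   0.        ,   1.        ]]), 'tool_from_camera': array([[-8.05020657e-05, -9.46609742e-01, -3.22381746e-01,
         8.17538559e-02],
       [ 9.99999995e-01, -5.84977142e-05, -7.79434926e-05,
   
[... 326 characters left out ...]
8]), 'qd': array([ 0.0005033 , -0.00137104, -0.00121341, -0.00365279, -0.00078477,
       -0.00088219,  0.00053662]), 'joint_efforts': array([ 1.68502294e-03, -5.11517322e+01, -4.66589851e-02, -2.38390589e+01,
        1.07378178e-02,  4.34814676e-03,  2.11460758e-05]), 'position': array([0.239357  , 0.63061522, 0.2553491 ]), 'tcp_rot': array([[-9.34922421e-01,  3.54851697e-01, -5.82918084e-04],
       [ 3.54852172e-01,  9.34920908e-01, -1.68274050e-03],
       [-5.21410170e-05, -1.78008157e-03, -9.99998414e-01]]), 'wrist_force': array([-0.06474827, -0.7015678 ,  0.36444012]), 'ft_torque': array([ 0.00393361, -0.07026287, -0.00229847]), 'gripper_force': 0.0, 'finger_gap': 0.08535534931534791}
```

View pics/top.png

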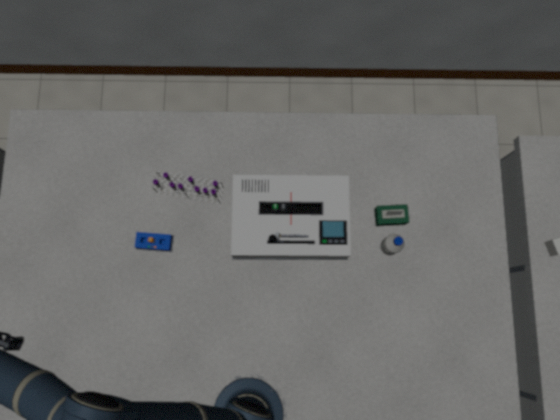

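View pics/side.png

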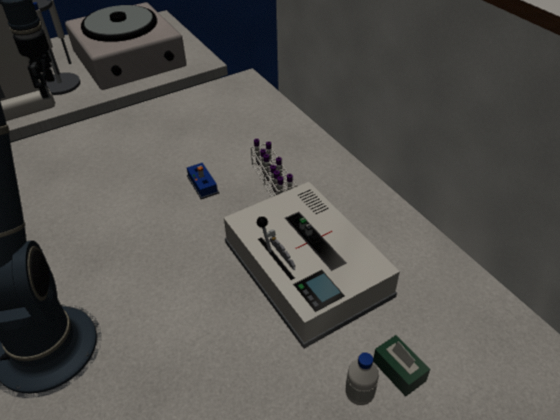

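The top view shows the photometer with its centre near (291,216). The lever is at about (275,238), and the green and grey filters are at (275–283,206). The stand is near (153,242) with amber in its middle slot. The side view agrees, with the knob at (262,222). Next I'll take rough poses and then look closer with the wrist camera.

```bash
cat > h.py <<'E'
from rig import *
import cv2,numpy as np
def ray(n,uv,st=None):
    c=camera_params(n);K=c["K"];u=np.atleast_2d(uv).astype(float)
    x=(u-[K[0,2],K[1,2]])/K[0,0]
    if n=="wrist":
        r=np.linalg.norm(x,axis=1,keepdims=True);s=np.where(r>1e-9,np.sin(r)/np.maximum(r,1e-9),1)
        d=np.c_[x*s,np.cos(r)];T=c["tool_from_camera"];R=st["tcp_rot"]
        return R@T[:3,3]+st["position"],d@(R@T[:3,:3]).T
    return c["position"],np.c_[x,np.ones(len(x))]@c["rotation"].T
def onplane(n,uv,z,st=None):
    o,d=ray(n,uv,st);return o+d*((z-o[2])/d[:,2:3])
def proj(n,P,st):
    c=camera_params(n);T=c["tool_from_camera"];R=st["tcp_rot"]
    q=((np.atleast_2d(P)-st["position"])@R-T[:3,3])@T[:3,:3]
    h=np.linalg.norm(q[:,:2],axis=1,keepdims=True);t=np.arctan2(h,q[:,2:3])
    return q[:,:2]/h*t*c["K"][0,0]+[c["K"][0,2],c["K"][1,2]]
def down(a):  # tool down, closing axis y at angle a from world x
    y=np.array([np.cos(a),np.sin(a),0]);z=np.array([0,0,-1.]);return np.c_[np.cross(y,z),y,z]
def big(m):
    cs,_=cv2.findContours(m.astype(np.uint8),cv2.RETR_EXTERNAL,cv2.CHAIN_APPROX_NONE)
    return max(cs,key=cv2.contourArea)[:,0,:]
def rect(P): # min-area rectangle of points, metres
    c,s,a=cv2.minAreaRect((P[:,:2]*1000).astype(np.float32));return np.array(c)/1000,s,a
E
python3 - <<'E'
from h import *
f=np.load("top.npz");p=f["p"].astype(int);r,g,b=p[...,0],p[...,1],p[...,2]
m=(b>r+50)&(b>g+30);m[:,230:]=0
print("stand",rect(onplane("top",big(m),.035)))
m=(p.min(2)>165);m[:150]=0;
w=(p.min(2)>150);w[:160]=0;w[290:]=0;w[:,:225]=0;w[:,360:]=0
print("phot",rect(onplane("top",big(w),.105)), p[180:184,300],p[160,260])
E
```

```text
stand (array([0.51951971, 0.3081442 ]), (110.33069610595703, 48.730613708496094), 86.13090515136719)Traceback (most recent call last):
  File "<stdin>", line 7, in <module>
  File "h.py", line 22, in big
    return max(cs,key=cv2.contourArea)[:,0,:]
           ~~~^^^^^^^^^^^^^^^^^^^^^^^^
ValueError: max() iterable argument is empty
```

Run:
```python
from h import *
f=np.load("top.npz");p=f["p"]
g=cv2.cvtColor(p,cv2.COLOR_RGB2GRAY)[165:270,225:360]
t,m=cv2.threshold(g,0,255,cv2.THRESH_OTSU)
w=np.zeros(p.shape[:2],np.uint8);w[165:270,225:360]=m
c,s,a=rect(onplane("top",big(w),.105));print("phot",t,c,s,a)
movep([.52,.308,.20],down(np.deg2rad(-3.9)))
st=sense();q,d=camera("wrist");np.savez("w1.npz",p=q,d=d,R=st["tcp_rot"],t=st["position"])
cv2.imwrite("pics/w1.png",q[...,::-1]);print(st["position"],st["joint_pos"])
movep([c[0]-.03,c[1]+.03,.33],down(0))
st=sense();q,d=camera("wrist");np.savez("w2.npz",p=q,d=d,R=st["tcp_rot"],t=st["position"])
cv2.imwrite("pics/w2.png",q[...,::-1]);print(st["position"],st["joint_pos"],st["time_s"])
```

```text
phot 91.0 [ 0.59026898 -0.13094133] (324.3560485839844, 418.464111328125) 0.6563678979873657
[0.51907256 0.31024056 0.20002898] [-0.84830665  0.41631852  0.31925706  1.78392028 -0.15639943  0.96567539
 -0.52968785]
[ 0.5605335  -0.09910565  0.32940212] [-0.32696466  0.25306086  0.53186781  1.71768815 -0.13672731  1.20876271
  0.24245882] 3.325
```

View pics/w1.png

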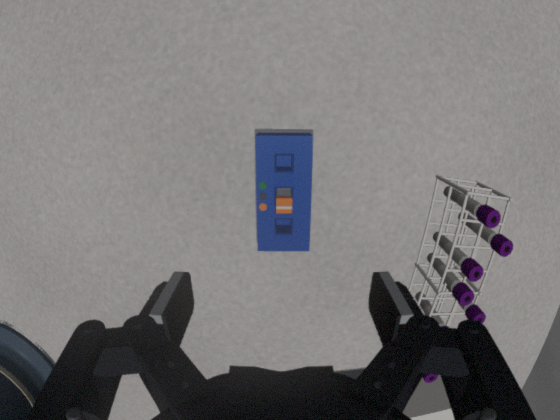

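View pics/w2.png

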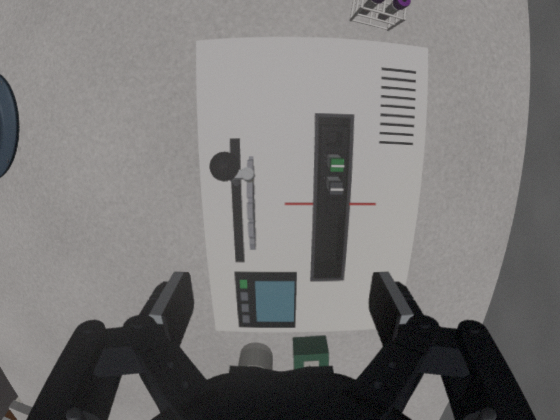

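w1 shows amber's top at (285,205), in the middle slot. w2 shows the trough at (333,197), green at (337,164), grey at (336,187), the red line at row 204 and the knob at (224,166). The free cell is therefore the +36 one beyond green, which means 3 clicks.

Run:
```python
from h import *
def ld(n):
    f=np.load(n);return f["p"].astype(int),dict(tcp_rot=f["R"],position=f["t"])
p,st=ld("w1.npz");r,g,b=p[...,0],p[...,1],p[...,2]
m=(b>r+40)&(b>g+30);m=cv2.morphologyEx(m.astype(np.uint8),cv2.MORPH_CLOSE,np.ones((21,21)))
print("stand",rect(onplane("wrist",big(m),.035,st)))
m=(r>b+50)&(r>g+25);m[:,:272]=0;c=big(m);
print("amber bbox",cv2.boundingRect(c)); 
P=onplane("wrist",c,.068,st);print("amber top-plane rect",rect(P))
print(np.round(onplane("wrist",[[276.5,198],[292.5,198],[284.5,205]],.068,st),4))
x,y,w,h=cv2.boundingRect(c);cv2.imwrite("pics/a.png",cv2.resize(p[y-25:y+h+25,x-35:x+w+35,::-1].astype(np.uint8),None,fx=7,fy=7,interpolation=0));print(x-35,y-25)
p,st=ld("w2.npz");r,g,b=p[...,0],p[...,1],p[...,2]
gr=p.min(2)
red=(r>g+50)&(r>b+50);red[:,:270]=0;red[:,400:]=0;red[:180]=0;red[230:]=0
yy,xx=np.nonzero(red);R=onplane("wrist",np.c_[xx,yy],.105,st)
v=np.polyfit(R[:,0],R[:,1],1);print("red line yaw",np.rad2deg(np.arctan(v[0])),"x range",R[:,0].min(),R[:,0].max(),"y at .59",np.polyval(v,.59),len(R))
dk=(gr<110).astype(np.uint8);dk[:,:300]=0;dk[:,372:]=0;dk[:100]=0;dk[295:]=0
dk=cv2.morphologyEx(dk,cv2.MORPH_CLOSE,np.ones((9,9)));print("trough",rect(onplane("wrist",big(dk),.105,st)))
for nm,m in (("green",(g>r+40)&(g>b+25)),):
    m[:,:320]=0;m[:140]=0;m[:,350:]=0;m[180:]=0;c=big(m);print(nm,cv2.boundingRect(c),rect(onplane("wrist",c,.134,st)))
kn=(gr<60).astype(np.uint8);kn[:,:200]=0;kn[:,250:]=0;kn[:140]=0;kn[195:]=0
kn=cv2.morphologyEx(kn,cv2.MORPH_OPEN,cv2.getStructuringElement(2,(15,15)))
cc,rr=cv2.minEnclosingCircle(big(kn));print("knob px",cc,rr,onplane("wrist",[cc],.05+.135*np.cos(.42),st))
cv2.imwrite("pics/b.png",cv2.resize(p[105:260,200:380,::-1].astype(np.uint8),None,fx=4,fy=3.8,interpolation=2))
# deck corners
for q in ([197,39],[427,47]): print(onplane("wrist",[q],.105,st))
```

```text
stand (array([0.52287842, 0.31197083]), (109.85742950439453, 49.85778045654297), 86.08154296875)
amber bbox (276, 197, 16, 9)
amber top-plane rect (array([0.52310229, 0.3166225 ]), (6.742955207824707, 12.13464069366455), 86.31022644042969)
[[0.5176 0.3195 0.068 ]
 [0.5305 0.3187 0.068 ]
 [0.5237 0.3132 0.068 ]]
241 172
red line yaw 0.28277121747655853 x range 0.5676927568553444 0.6679278758303646 y at .59 -0.12352608944727199 104
trough (array([ 0.62375946, -0.12316682]), (81.14466857910156, 198.156982421875), 0.16574037075042725)
green (332, 160, 12, 4) (array([ 0.61774335, -0.07082699]), (11.08119010925293, 3.024583339691162), 1.205018162727356)Traceback (most recent call last):
  File "<stdin>", line 23, in <module>
  File "h.py", line 22, in big
    return max(cs,key=cv2.contourArea)[:,0,:]
           ~~~^^^^^^^^^^^^^^^^^^^^^^^^
ValueError: max() iterable argument is empty
```

View pics/a.png

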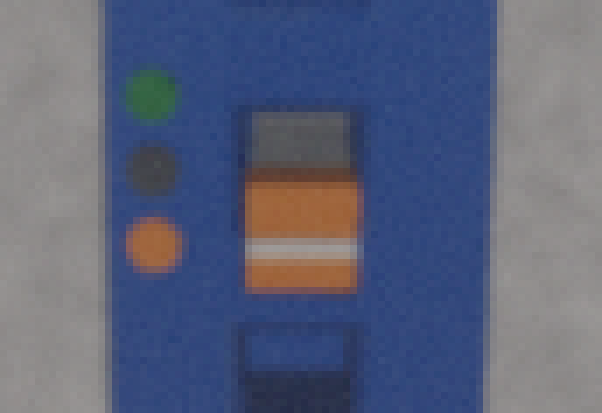

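Crop a: amber's top face spans (276–292, 198–213) in the full image, centred at about (0.523, 0.312). That matches the middle slot. Next I'll finish the photometer measurements.

Run:
```python
from h import *
f=np.load("w2.npz");p=f["p"].astype(int);st=dict(tcp_rot=f["R"],position=f["t"]);gr=p.max(2)
cv2.imwrite("pics/b.png",cv2.resize(p[105:260,200:380,::-1].astype(np.uint8),None,fx=4.4,fy=3.8,interpolation=2))
print(gr[166,200:250],gr[250,305:360])
for t in (55,70):
    dk=(gr<t).astype(np.uint8);dk[:,:305]=0;dk[:,362:]=0;dk[:100]=0;dk[295:]=0
    dk=cv2.morphologyEx(dk,cv2.MORPH_CLOSE,np.ones((15,15)));
    try:print("trough",rect(onplane("wrist",big(dk),.105,st)))
    except Exception as e:print(e)
    kn=(gr<t).astype(np.uint8);kn[:,:200]=0;kn[:,250:]=0;kn[:140]=0;kn[195:]=0
    kn=cv2.morphologyEx(kn,cv2.MORPH_OPEN,cv2.getStructuringElement(2,(15,15)))
    try:
        cc,rr=cv2.minEnclosingCircle(big(kn));print("knob px",cc,rr,onplane("wrist",[cc],.05+.135*np.cos(.42),st))
    except Exception as e:print(e)
w=np.zeros(gr.shape,np.uint8);b=(gr>150)
for q in ([197,39],[427,47]): print(onplane("wrist",[q],.105,st))
```

```text
[165 166 167 165 165 166 165 167 163 111  65  55  61  55  58  57  59  56
  55  60  59  64  67  63  62  63  65  60  54  56  54  59  59  56  57  62
  54  58  60  61 105 160 168 167 165 163 156 136 127 129] [164 166 166 167 168 159 108  73  71  60  53  52  54  51  51  51  52  50
  51  52  52  53  49  52  51  51  50  48  53  46  46  46  44  45  43  48
  45  45  61  65  73 108 159 165 166 167 167 167 167 166 166 166 165 167
 168]
trough (array([ 0.6181123 , -0.12384583]), (33.96253967285156, 188.21815490722656), 0.4035090208053589)
max() iterable argument is empty
trough (array([ 0.61834955, -0.12398627]), (38.7667121887207, 193.20103454589844), 0.08569414913654327)
knob px (225.12049865722656, 164.8656463623047) 15.442041397094727 [[ 0.51364691 -0.06720411  0.17326701]]
[[0.47350456 0.05800799 0.105     ]]
[[0.72203899 0.05825272 0.105     ]]
```

View pics/b.png

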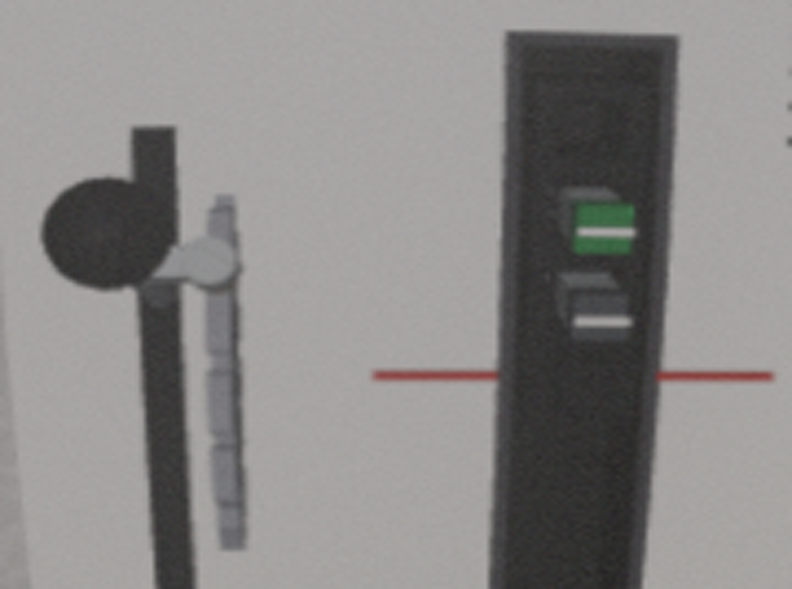

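Crop b: green's top is centred at full-image (337.3,165.3) and grey's at (336.8,189.7). A faint cell outline sits just above green. The pose estimates agree, with the photometer origin near (0.598,-0.1235) and yaw about 0.3°. Next I'll grasp amber and hover over the free cell.

Run:
```python
from h import *
f=np.load("w2.npz");st=dict(tcp_rot=f["R"],position=f["t"])
print("green,grey",onplane("wrist",[[337.3,165.0],[336.8,189.2]],.134,st))
A=down(np.deg2rad(-3.9))
command_gripper(.05,30)
movep([.523,.312,.16],A)
print(move_l([.523,.312,.070],feed=.1,until_force=8),sense()["position"])
command_gripper(.0,30);s=sense();print(s["finger_gap"],s["gripper_force"],s["position"],s["wrist_force"])
move_l([.523,.312,.22],feed=.15)
a=np.deg2rad(.3);B=down(a)
movep([.618,-.0515,.20],B)
move_l([.618,-.0515,.182],feed=.1)
s=sense();print(s["finger_gap"],s["position"],s["time_s"])
q,d=camera("wrist");np.savez("w3.npz",p=q,d=d,R=s["tcp_rot"],t=s["position"]);cv2.imwrite("pics/w3.png",q[...,::-1])
```

```text
green,grey [[ 0.61769463 -0.07435645  0.134     ]
 [ 0.61835489 -0.09918025  0.134     ]]
False [0.52351123 0.31221142 0.07065513]
0.011914207720477802 31.289477348327637 [0.52291012 0.31228005 0.07051379] [-1.79510556 -0.06825623  3.05028575]
0.01161557260632233 [ 0.61763669 -0.05030065  0.18123804] 9.8167
```

View pics/w3.png

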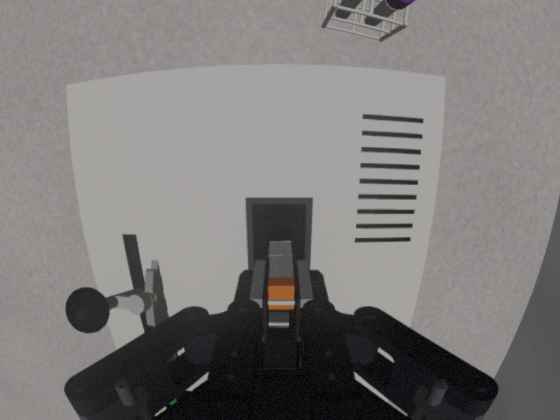

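w3: amber is held upright, with its top line near (281,303). The trough end is at rows 198–265, and green is hidden behind the hand. I'll crop it to refine the position.

Run:
```python
from h import *
f=np.load("w3.npz");p=f["p"];st=dict(tcp_rot=f["R"],position=f["t"])
c=p[190:330,230:330];c=np.clip(c.astype(float)*1.8,0,255).astype(np.uint8)
cv2.imwrite("pics/c.png",cv2.resize(c[...,::-1],None,fx=5,fy=4.2,interpolation=2))
print(p[280:325,281].astype(int).tolist())
print(onplane("wrist",[[281,303]],st["position"][2]-.0025,st),onplane("wrist",[[281,242.]],st["position"][2]-.0605,st))
for y in (-.045+.0005,-.0385,-.0283): print(y,proj("wrist",[[.618,y,.108]],st))
```

```text
[[92, 56, 33], [95, 60, 39], [94, 58, 38], [91, 56, 31], [93, 57, 31], [110, 67, 37], [151, 92, 45], [155, 94, 45], [157, 94, 46], [157, 98, 50], [156, 94, 47], [157, 95, 48], [157, 94, 44], [156, 95, 46], [157, 95, 46], [154, 94, 43], [156, 95, 46], [157, 96, 48], [154, 94, 45], [143, 94, 56], [110, 96, 90], [144, 141, 137], [159, 156, 153], [160, 157, 153], [160, 148, 140], [156, 112, 77], [155, 93, 43], [156, 93, 41], [151, 92, 40], [108, 70, 45], [52, 40, 39], [41, 38, 40], [52, 54, 54], [55, 55, 59], [56, 58, 59], [53, 55, 57], [57, 58, 59], [56, 57, 61], [58, 57, 60], [53, 53, 57], [55, 54, 58], [59, 61, 62], [98, 97, 96], [138, 136, 133], [157, 155, 152]]
[[ 0.61911944 -0.05181584  0.17873804]] [[ 0.61906771 -0.04770522  0.12073804]]
-0.0445 [[279.36376776 229.16949647]]
-0.0385 [[279.41423653 220.32953366]]
-0.0283 [[279.50401052 204.887015  ]]
```

View pics/c.png

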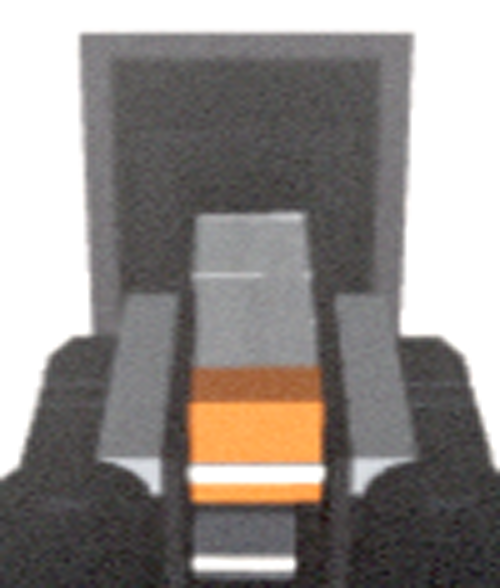

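Run:
```python
from h import *
f=np.load("w3.npz");p=f["p"];st=dict(tcp_rot=f["R"],position=f["t"])
g=p.sum(2)/3.
print("rows",np.round(g[196:242,258:300].mean(1),1).tolist())
print("cols@212-218",np.round(g[205:218,244:316].mean(0)).astype(int).tolist())
print("cols@228-240",np.round(g[226:241,244:316].mean(0)).astype(int).tolist())
print(np.round(f["d"][198:242:3,262],4).tolist(), st["position"])
print(onplane("wrist",[[278.8,198]],.105,st))
for i in range(6):
    pass
f1=np.load("w1.npz");s1=dict(tcp_rot=f1["R"],position=f1["t"]);print("amber w1",onplane("wrist",[[283.5,207.07]],.068,s1))
```

```text
rows [158.5, 124.7, 77.5, 70.0, 70.0, 69.7, 69.0, 63.8, 55.4, 50.6, 48.8, 48.6, 48.3, 47.5, 47.5, 47.5, 46.5, 46.7, 46.7, 46.5, 45.9, 45.6, 45.8, 45.8, 46.1, 47.7, 47.5, 47.3, 46.8, 46.3, 45.1, 45.1, 44.7, 45.0, 44.1, 43.3, 43.2, 43.4, 42.5, 42.2, 41.9, 42.2, 42.1, 42.5, 50.9, 69.4]
cols@212-218 [160, 138, 96, 74, 73, 72, 71, 68, 60, 53, 51, 51, 50, 50, 50, 50, 50, 48, 50, 49, 48, 49, 48, 48, 47, 48, 48, 48, 47, 47, 46, 46, 47, 46, 46, 46, 47, 47, 45, 47, 47, 46, 47, 46, 46, 47, 48, 48, 47, 47, 47, 47, 47, 48, 48, 49, 48, 48, 49, 49, 50, 55, 65, 70, 70, 71, 71, 80, 127, 154, 161, 161]
cols@228-240 [161, 159, 134, 86, 70, 68, 68, 69, 61, 52, 48, 46, 45, 47, 48, 47, 48, 47, 47, 47, 46, 44, 43, 44, 42, 43, 42, 42, 42, 43, 43, 42, 42, 41, 42, 42, 42, 42, 42, 41, 43, 44, 44, 43, 44, 44, 45, 42, 42, 45, 45, 46, 44, 46, 46, 45, 46, 44, 45, 44, 48, 57, 65, 67, 67, 67, 74, 113, 152, 160, 161, 160]
[0.20239999890327454, 0.2012999951839447, 0.23240000009536743, 0.22689999639987946, 0.22059999406337738, 0.21480000019073486, 0.20890000462532043, 0.20239999890327454, 0.20260000228881836, 0.20600000023841858, 0.2054000049829483, 0.2053000032901764, 0.20669999718666077, 0.2076999992132187, 0.20810000598430634] [ 0.61763669 -0.05030065  0.18123804]
[[ 0.61752598 -0.02474417  0.105     ]]
amber w1 [[0.52277465 0.31149459 0.068     ]]
```

Run:
```python
from h import *
f=np.load("w3.npz");st=dict(tcp_rot=f["R"],position=f["t"])
for r in range(216,243,1): print(r,(f["d"][r,256:304:3]*1000).round().astype(int).tolist())
```

```text
216 [233, 208, 209, 208, 209, 210, 210, 210, 209, 208, 209, 209, 209, 208, 210, 236]
217 [232, 207, 206, 207, 206, 208, 207, 206, 208, 207, 207, 208, 206, 208, 207, 235]
218 [234, 206, 206, 205, 205, 205, 205, 206, 207, 206, 207, 205, 205, 206, 206, 235]
219 [204, 204, 202, 203, 204, 204, 203, 204, 205, 205, 204, 204, 205, 203, 204, 235]
220 [204, 205, 203, 203, 204, 203, 203, 203, 202, 205, 203, 203, 205, 203, 203, 235]
221 [204, 203, 203, 205, 204, 204, 205, 203, 204, 204, 204, 203, 204, 203, 204, 236]
222 [204, 204, 203, 204, 203, 204, 203, 204, 205, 203, 204, 204, 205, 203, 203, 236]
223 [205, 204, 203, 204, 204, 204, 204, 205, 204, 204, 205, 205, 204, 204, 204, 236]
224 [233, 204, 205, 205, 205, 205, 205, 205, 205, 205, 205, 204, 203, 205, 204, 236]
225 [233, 204, 206, 204, 205, 205, 205, 205, 206, 204, 204, 204, 205, 204, 205, 236]
226 [233, 206, 206, 204, 206, 205, 206, 206, 206, 205, 206, 205, 205, 205, 204, 235]
227 [233, 204, 205, 206, 224, 239, 241, 239, 239, 240, 240, 221, 206, 204, 206, 236]
228 [234, 205, 205, 207, 224, 240, 240, 240, 240, 239, 240, 223, 206, 205, 205, 
[... 490 characters left out ...]
223, 206, 206, 208, 235]
235 [235, 207, 206, 208, 223, 230, 230, 232, 231, 232, 231, 223, 208, 207, 206, 234]
236 [233, 207, 207, 207, 224, 229, 230, 231, 229, 230, 229, 221, 208, 207, 207, 236]
237 [233, 207, 208, 208, 224, 227, 227, 228, 226, 227, 229, 222, 207, 207, 207, 234]
238 [234, 209, 208, 209, 224, 226, 226, 226, 226, 226, 225, 222, 208, 208, 207, 235]
239 [234, 208, 207, 209, 224, 223, 225, 224, 225, 225, 224, 221, 207, 209, 207, 234]
240 [234, 209, 208, 208, 222, 222, 222, 223, 221, 223, 223, 221, 208, 208, 207, 235]
241 [234, 209, 207, 0, 221, 188, 190, 189, 189, 189, 189, 189, 208, 208, 207, 235]
242 [235, 209, 208, 0, 219, 187, 187, 187, 187, 187, 188, 186, 209, 208, 208, 234]
```

Run:
```python
from h import *
f=np.load("w3.npz");st=dict(tcp_rot=f["R"],position=f["t"]);d=f["d"]
print((d[228:240,250:312]*1000).mean(0).round().astype(int).tolist())
print((d[241:244,250:312]*1000).mean(0).round().astype(int).tolist())
def bp(u,v,z):
    o,r=ray("wrist",[[u,v]],st);K=camera_params("wrist")["K"];rr=np.hypot(u-K[0,2],v-K[1,2])/K[0,0]
    return (o+r*z/np.cos(rr)).round(4)
print("carr edge",onplane("wrist",[[280,218.5]],.108,st),bp(280,218.5,.203))
print("cell edge",onplane("wrist",[[280,226.5]],.108,st),bp(280,226.5,.2055))
print("foot edge",bp(281,240.5,.189),onplane("wrist",[[281,240.5]],st["position"][2]-.0605,st))
```

```text
[209, 209, 210, 210, 216, 224, 234, 207, 207, 207, 207, 207, 207, 207, 206, 207, 207, 208, 224, 234, 234, 233, 233, 233, 233, 233, 233, 233, 233, 234, 233, 233, 233, 233, 233, 233, 233, 234, 233, 222, 208, 207, 207, 211, 206, 207, 206, 206, 207, 207, 206, 235, 224, 214, 210, 209, 209, 209, 209, 209, 209, 209]
[211, 211, 211, 211, 216, 225, 234, 208, 208, 209, 209, 208, 208, 209, 208, 70, 210, 210, 219, 187, 187, 187, 187, 188, 187, 187, 187, 188, 187, 188, 187, 187, 187, 187, 187, 187, 188, 188, 188, 187, 187, 209, 208, 208, 209, 208, 208, 208, 208, 208, 208, 235, 223, 214, 141, 211, 211, 211, 211, 211, 211, 211]
carr edge [[ 0.6183613  -0.03727105  0.108     ]] [[ 0.6184 -0.0369  0.1091]]
cell edge [[ 0.61839363 -0.04267181  0.108     ]] [[ 0.6184 -0.0425  0.1084]]
foot edge [[ 0.619  -0.0442  0.1264]] [[ 0.6190607  -0.04671374  0.12073804]]
```

Run:
```python
from h import *
K=camera_params("wrist")["K"]
def bp(f,u,v):
    st=dict(tcp_rot=f["R"],position=f["t"]);z=np.median(f["d"][int(v)-1:int(v)+2,int(u)-2:int(u)+3])
    o,r=ray("wrist",[[u,v]],st);rr=np.hypot(u-K[0,2],v-K[1,2])/K[0,0]
    return z,(o+r*z/np.cos(rr)).round(4)
f=np.load("w3.npz");print(f["t"])
for v in (242,250,260,270,280,288,294,298,303,306): print(v,bp(f,281,v))
f=np.load("w1.npz");print(f["t"])
for uv in ((283.5,207),(283.5,202),(283.5,211),(300,200),(283.5,190)): print(uv,bp(f,*uv))
f=np.load("w2.npz")
for uv in ((337,165),(337,189),(330,200),(280,100),(225,165)): print(uv,bp(f,*uv))
```

```text
[ 0.61763669 -0.05030065  0.18123804]
242 (np.float32(0.18727174), array([[ 0.619 , -0.0443,  0.1283]]))
250 (np.float32(0.17706504), array([[ 0.6191, -0.0443,  0.139 ]]))
260 (np.float32(0.16589384), array([[ 0.6191, -0.0443,  0.1509]]))
270 (np.float32(0.15673839), array([[ 0.6191, -0.0447,  0.1607]]))
280 (np.float32(0.1459284), array([[ 0.6191, -0.0438,  0.1718]]))
288 (np.float32(0.14238007), array([[ 0.6191, -0.0454,  0.1761]]))
294 (np.float32(0.14308621), array([[ 0.6191, -0.0485,  0.1764]]))
298 (np.float32(0.1445771), array([[ 0.6191, -0.0511,  0.1757]]))
303 (np.float32(0.14056182), array([[ 0.6191, -0.051 ,  0.1799]]))
306 (np.float32(0.14546509), array([[ 0.6191, -0.0553,  0.1762]]))
[0.51907256 0.31024056 0.20002898]
(283.5, 207) (np.float32(0.26252493), array([[0.5228, 0.3119, 0.069 ]]))
(283.5, 202) (np.float32(0.2655424), array([[0.523 , 0.3148, 0.0649]]))
(283.5, 211) (np.float32(0.26764938), array([[0.5225, 0.3072, 0.0652]]))
(300, 200) (np.float32(0.2951868), array([[0.5378, 0.3068, 0.0359]]))
(283.5, 190) (np.float32(0.2870488), array([[0.5234, 0.3185, 0.0409]]))
(337, 165) (np.float32(0.31497133), array([[ 0.6172, -0.0741,  0.1352]]))
(337, 189) (np.float32(0.32328993), array([[ 0.6184, -0.0988,  0.1348]]))
(330, 200) (np.float32(0.34794587), array([[ 0.615 , -0.1164,  0.1147]]))
(280, 100) (np.float32(0.32200804), array([[ 0.5608, -0.0111,  0.1064]]))
(225, 165) (np.float32(0.26340553), array([[ 0.5158, -0.0649,  0.1864]]))
```

The depth data settles it. The filter sits at about (0.6187,-0.0506) and the cell at (0.6174,-0.0500), measured in the same camera frame. I'll shift by (-1.2,+0.6) mm and insert with force monitoring.

Run:
```python
from h import *
x,y=.618-.0012,-.0515+.0006
move_l([x,y,.182],feed=.05);sleep(.3)
s=sense();print(s["position"],s["wrist_force"],s["finger_gap"])
for z in (.165,.150,.1335):
    h=move_l([x,y,z],feed=.04,until_force=10);s=sense();print(z,h,s["position"].round(4),s["wrist_force"].round(1),s["time_s"])
    if h:break
```

```text
[ 0.61681707 -0.05095428  0.18206502] [-0.39386759  0.71165916 -0.30029066] 0.012223156151176326
0.165 False [ 0.6168 -0.0509  0.1648] [-0.2  0.2  0.2] 10.9917
0.15 False [ 0.6167 -0.0509  0.1497] [ 0.1  0.9 -0.3] 11.5167
0.1335 True [ 0.6169 -0.0509  0.1363] [-1.6  0.1  6.7] 11.9083
```

It reached z=0.1363 against 0.1365 expected when seated, with lateral forces low. I'll release, lift and check.

Run:
```python
from h import *
command_gripper(.035,30);s=sense();print(s["position"],s["wrist_force"])
move_l([.6168,-.0509,.25],feed=.15)
# look from further along, hover near knob
movep([.545,-.05,.33],down(np.deg2rad(.3)));sleep(.4)
st=sense();q,d=camera("wrist");np.savez("w4.npz",p=q,d=d,R=st["tcp_rot"],t=st["position"]);print(st["position"],st["time_s"])
cv2.imwrite("pics/w4.png",q[...,::-1])
```

```text
[ 0.61631501 -0.05073745  0.13509267] [-0.1372218  -0.54951928 -0.70312586]
[ 0.54511146 -0.05000072  0.32916203] 14.0833
```

View pics/w4.png

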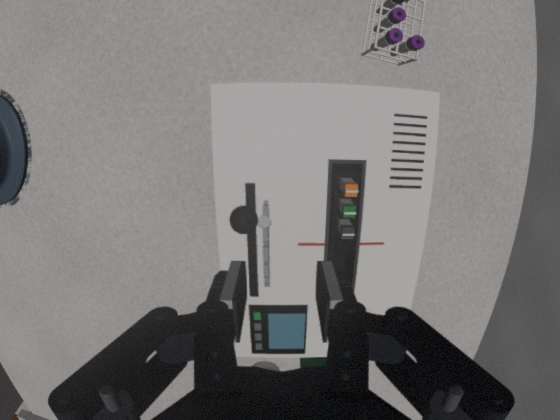

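w4: amber at (351,189) sits next to green (349,211) and grey (347,230), at the same height, and the lever knob is at (244,219). Next I'll check the heights and knob position, then grasp the knob with the tool aligned to the stem.

```bash
cat >> h.py <<'E'
P0=np.array([.5119,-.1228,.05])
def knob(q):
    t=.42-q;s=np.array([0,np.sin(t),np.cos(t)]);return P0+.135*s,s
def pose(q,back=0.,sg=1):
    k,s=knob(q);y=sg*np.array([0,s[2],-s[1]]);z=-s
    return k+(.006+back)*s,np.c_[np.cross(y,z),y,z]
E
python3 - <<'E'
from h import *
f=np.load("w4.npz");p=f["p"].astype(int);st=dict(tcp_rot=f["R"],position=f["t"]);K=camera_params("wrist")["K"]
def bp(u,v):
    z=np.median(f["d"][int(v)-1:int(v)+2,int(u)-1:int(u)+2]);o,r=ray("wrist",[[u,v]],st);rr=np.hypot(u-K[0,2],v-K[1,2])/K[0,0]
    return (o+r*z/np.cos(rr)).round(4)
for uv in ((351,186),(349,208),(347,228)): print(uv,bp(*uv))
kn=(p.max(2)<75).astype(np.uint8);kn[:,:222]=0;kn[:,270]=0;kn[:195]=0;kn[245:]=0;kn[:,270:]=0
kn=cv2.morphologyEx(kn,cv2.MORPH_OPEN,cv2.getStructuringElement(2,(17,17)))
cc,rr=cv2.minEnclosingCircle(big(kn));k=onplane("wrist",[cc],.1733,st)[0];print("knob",cc,rr,k,knob(0)[0])
for sg in (1,-1):
    for q in (0,.42,.84): 
        a=inverse_kinematics(*pose(q,0,sg));print(sg,q,None if a is None else a.round(2))
E
```

```text
(351, 186) [[ 0.6178 -0.0472  0.1316]]
(349, 208) [[ 0.6175 -0.071   0.1309]]
(347, 228) [[ 0.6169 -0.0933  0.1312]]
knob (243.85165405273438, 219.76593017578125) 14.169473648071289 [ 0.51306901 -0.06877123  0.1733    ] [ 0.5119     -0.06775234  0.17326701]
1 0 [-0.44  0.34  0.32  2.03  0.41  0.89  1.17]
1 0.42 [-0.09  0.3   0.3   1.97 -0.11  0.88  1.84]
1 0.84 [ 0.21  0.45  0.33  1.86 -0.56  1.14  2.39]
-1 0 [-0.77  0.4   0.75  2.05  0.2   0.83 -1.77]
-1 0.42 [-0.44  0.36  0.75  1.99 -0.31  0.91 -1.09]
-1 0.84 [-0.09  0.53  0.74  1.87 -0.73  1.25 -0.57]
```

All three filter tops are at 0.131, so all are seated, and the knob is within 1.5 mm of the prediction. I'll use sg=-1, which puts the camera on the carriage side.

Run:
```python
from h import *
command_gripper(.055,50)
movep(*pose(0,.07,-1))
print(move_l(pose(0,0,-1)[0],feed=.1,until_force=10));sleep(.2)
s=sense();print(s["position"],pose(0,0,-1)[0],s["wrist_force"])
command_gripper(0,60);s=sense();print(s["finger_gap"],s["gripper_force"],s["position"],s["wrist_force"],s["time_s"])
for q in (.07,.14):
    p,R=pose(q,0,-1);print(move_l(p,R,feed=.03));s=sense();print(q,s["position"].round(4),p.round(4),s["wrist_force"].round(1),s["finger_gap"],s["time_s"])
```

```text
False
[ 0.51231864 -0.06496279  0.1792101 ] [ 0.5119     -0.06530578  0.17874554] [-0.04902778 -0.4904087   0.17878668]
0.022866115536880262 58.43262255191803 [ 0.51206436 -0.06563214  0.17943426] [-1.29637589 -0.28800128  5.95996488] 17.6417
False
0.07 [ 0.5121 -0.0736  0.1827] [ 0.5119 -0.0745  0.1825] [-1.9  4.9  5.4] 0.02264959248376848 18.1167
False
0.14 [ 0.5121 -0.0832  0.1859] [ 0.5119 -0.0838  0.1855] [-1.9  4.9  7. ] 0.023154340690628453 18.5917
```

Run:
```python
from h import *
for q in np.arange(.21,.7001,.07):
    p,R=pose(q,0,-1);move_l(p,R,feed=.03);s=sense();print(round(q,2),(s["position"]-p).round(4),s["wrist_force"].round(1),round(s["finger_gap"],4),s["time_s"])
sleep(.3)
st=sense();q,d=camera("wrist");np.savez("w5.npz",p=q,d=d,R=st["tcp_rot"],t=st["position"]);cv2.imwrite("pics/w5.png",q[...,::-1])
```

```text
0.21 [0.0003 0.0005 0.0005] [-2.6  4.6  6.8] 0.0231 19.0667
0.28 [ 0.0003 -0.0002  0.0007] [-1.9  2.4  7.9] 0.0231 19.5417
0.35 [0.0003 0.0004 0.0007] [-1.9  3.9  7.4] 0.0226 20.0167
0.42 [0.0004 0.0001 0.0008] [-2.   3.3  8.5] 0.023 20.4917
0.49 [ 0.0004 -0.0001  0.0008] [-2.   3.   8.4] 0.0229 20.9667
0.56 [ 0.0004 -0.0006  0.0008] [-1.5  0.7  8. ] 0.0231 21.4417
0.63 [ 0.0004 -0.0002  0.0009] [0.1 2.  8.3] 0.0226 21.9167
0.7 [ 0.0005 -0.0004  0.0009] [-1.4  0.8  7.8] 0.0229 22.3917
```

View pics/w5.png

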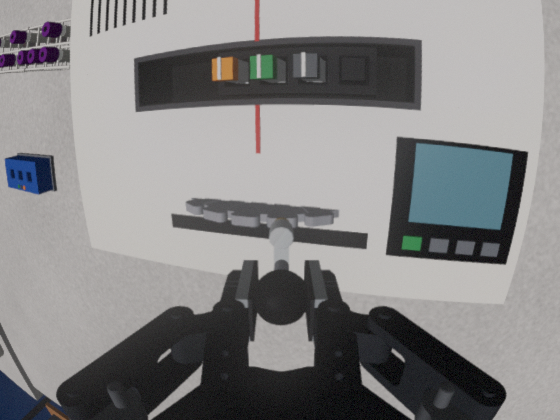

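w5: the grip holds the ball, the force dips at 0.28 and 0.56, and amber (226,68) is approaching the red line (257) with green just past it. On to 0.84.

Run:
```python
from h import *
for q in (.77,.80,.82,.84):
    p,R=pose(q,0,-1);move_l(p,R,feed=.03);s=sense();print(round(q,2),(s["position"]-p).round(4),s["wrist_force"].round(1),round(s["finger_gap"],4),s["time_s"])
sleep(.4)
st=sense();im,d=camera("wrist");K=camera_params("wrist")["K"]
cv2.imwrite("pics/w6.png",im[...,::-1]);p_=im.astype(int);r,g,b=p_[...,0],p_[...,1],p_[...,2]
m=(r>b+50)&(r>g+25)&(g>b+20);m[130:]=0;yy,xx=np.nonzero(m)
o,rr=ray("wrist",np.c_[xx,yy],st);th=np.hypot(xx-K[0,2],yy-K[1,2])/K[0,0]
A=o+rr*(d[yy,xx]/np.cos(th))[:,None];t=A[A[:,2]>.128];print("amber",len(A),len(t),np.median(t,0),t.min(0),t.max(0))
m=(r>g+50)&(r>b+50)&(g<b+20);m[180:]=0;m[:,:150]=0;m[:,420:]=0;yy,xx=np.nonzero(m);L=onplane("wrist",np.c_[xx,yy],.105,st)
v=np.polyfit(L[:,0],L[:,1],1);print("line y at .617",len(L),np.polyval(v,.617),v[0])
print(st["gripper_force"],st["qd"].round(4))
```

```text
0.77 [ 0.0005 -0.0006  0.0009] [-0.1  1.3  8.1] 0.0228 23.2167
0.8 [ 0.0005 -0.0009  0.0008] [-0.1 -0.1  6.5] 0.0229 23.5083
0.82 [ 0.0005 -0.0012  0.0007] [-0.5 -2.   5.8] 0.0232 23.7583
0.84 [ 0.0005 -0.0009  0.0008] [ 0.3 -0.2  5.9] 0.0231 24.0083
amber 382 363 [ 0.61794313 -0.12514049  0.13132679] [ 0.61143888 -0.13077979  0.12889472] [ 0.62461448 -0.11648929  0.13554951]
line y at .617 344 -0.1219884262832467 0.0038140725586165943
58.95073592662811 [ 0.0008  0.     -0.0011 -0.0008  0.0006  0.0011  0.0014]
```

View pics/w6.png

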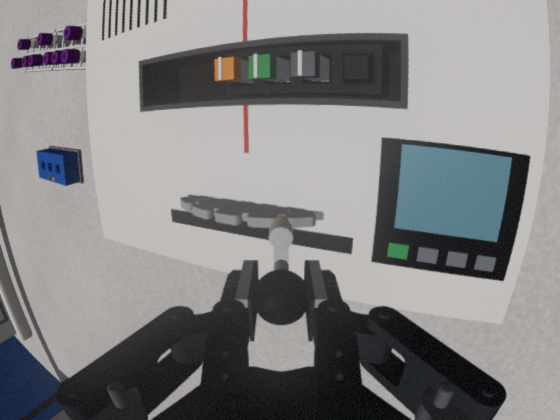

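w6: amber's top (228,68) is at the red line (246) once parallax from its height is allowed for, and the knob is held. One numeric cross-check before handing in.

Run:
```python
from h import *
st=sense();ims=[camera("wrist") for _ in range(4)];im=ims[0][0];d=np.median([i[1] for i in ims],0);K=camera_params("wrist")["K"]
p_=im.astype(int);r,g,b=p_[...,0],p_[...,1],p_[...,2]
def pts(m):
    yy,xx=np.nonzero(m);o,rr=ray("wrist",np.c_[xx,yy],st);th=np.hypot(xx-K[0,2],yy-K[1,2])/K[0,0]
    return o+rr*(d[yy,xx]/np.cos(th))[:,None],xx,yy
m=(r>b+50)&(r>g+25)&(g>b+20);m[130:]=0;A,_,_=pts(m);print("amber pct",np.percentile(A[:,1],[3,10,90,97]))
m=(g>r+30)&(g>b+20);m[130:]=0;G,_,_=pts(m);print("green pct",np.percentile(G[:,1],[3,10,90,97]))
m=(p_.min(2)>125);m[:50]=0;m[85:]=0;m[:,:205]=0;m[:,325:]=0
mm=m&(d<np.inf);L,xx,yy=pts(mm);k=(L[:,2]>.128)
for lo,hi in((205,232),(240,275),(285,325)):
    s=k&(xx>lo)&(xx<hi);print("white line",s.sum(),np.median(L[s],0))
m=(r>g+50)&(r>b+50)&(g<b+20);m[180:]=0;m[:,:150]=0;m[:,420:]=0;R,_,_=pts(m);print("red",np.median(R,0))
# carriage end edges by depth along a row, trough ends are at +-95
top,_=camera("top");cv2.imwrite("pics/top2.png",top[170:270,220:370,::-1].repeat(4,0).repeat(4,1))
print(sense()["wrist_force"],sense()["time_s"])
```

```text
amber pct [-0.12958638 -0.12910256 -0.11759588 -0.11643707]
green pct [-0.15326717 -0.15270316 -0.1420832  -0.14126503]
white line 70 [ 0.6182511  -0.12316221  0.13526458]
white line 94 [ 0.61782857 -0.14706357  0.13505015]
white line 122 [ 0.61772236 -0.17084203  0.13494248]
red [ 0.59542093 -0.12288346  0.10651201]
[0.43649844 0.08529697 7.11827381] 24.7083
```

Amber's line is at y=-0.1232 and the beam is at -0.1229, so they agree to within 0.5 mm.

```bash
python3 -c "
from rig import *
print(finish_job())"
```

```text
the job is handed in; nothing more can be done
None
```

The amber filter is seated in the free cell and stands in the beam at click 3, about 0.3 mm off the red marks by the wrist camera; the knob was still held when I handed the job in at about 25 s, and no verdict came back.

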